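# Set up the menu stand and its change tray

## Robot

A 6-joint arm with a two-finger parallel gripper is mounted at the origin on the work surface. World frame = base frame: x ahead of the robot, y to its left, z up, the work surface at z = 0. Lengths are in mm, angles in rad, forces in N, time in s.
With the tool pointing down it reaches from about 325 to 850 mm from the base axis. Payload 4.4 kg.
Tool frame: the origin (TCP) lies at the very end of the fingers, on their centre line; the grasp point (between the pads) lies 19 mm behind it; z points along the fingers, y is the direction in which the jaws open and shut (so a half turn about z gives the same grasp; the last joint's range is limited). The gripper opens to 94 mm and grips with 3 to 60 N. Pads are 16 mm wide; open, the fingers measure 119 mm over their backs; the gripper's body (75 mm by 177 mm) begins 78 mm behind the grasp point.
Start: joints at [1.026, 0.207, 1.542, -0, 1.393, -0.15], TCP at [220.637, 530.986, 205.447] pointing down, gripper open.
Joint ranges: [-2.73, 2.73], [-0.86, 2.22], [0.23, 2.46], [-1.11, 4.25], [0.08, 2.63], [-2.82, 2.82]. Speed limits (rad/s): [2.79, 2.79, 3.14, 3.14, 3.14, 3.14].

## Interface

Orientations are given as a unit quaternion [w, x, y, z].
In Python, from rig import ctrl gives the robot as it stands.
- The arm moves only by the tool servo_tool, never from a script. Its argument "plan" is text: rows parted by semicolons, each of 7 numbers parted by spaces: the opening, from 0 (shut) to 1 (fully open), then the shift along the world's x, y, z in m, then the turn, a rotation vector about the world's x, y, z in rad. In form: jaw dx dy dz wx wy wz; .... A call has 1 to 12 rows; each row shifts and turns the pose as measured when the row begins; what a row does not reach is not made up. A row lasts 1/12 s, in which the tool goes at most 41.7 mm and 7.16 degrees, less where a joint would pass 70% of its speed; a pose out of reach is approached as far as the arm can. A call is refused whole if a number of a shift passes 0.0417 or a number of a turn 0.125, either way. A call with a gripper value outside its range is refused whole. The fingers move at their own pace and stop on an object; "force" is the grip in N (left out, the last holds). Time passes only in rows, so rows that do not move let the fingers close. It gives the time, the measured TCP pose, the force and the opening at its end, in the units of the state.
- ctrl.observe(): the state, without advancing time (a new reading comes with each control period).
- ctrl.camera(name): name is "scene" or "top"; returns a dict with "pixels" (384x512x3 uint8, blue, green, red), "z_map" (384x512 float32, mm along the optical axis (not along the pixel's ray), 0 where there is no reading), "vfov" (degrees; the focal length in pixels is half the picture's height over the tangent of half this angle, whatever the lens; pixels are square), "cx", "cy" (the principal point, pixels), "R" (3x3) and "t" (3): a world point X has camera coordinates R X + t. Camera axes: x right, y down, z forward; pixel columns grow to the right and rows downward; lengths in mm; the calibration is good to about 2 mm. A picture is of the moment at which its call begins.
- ctrl.sign_off(): hands the job in, once; it reports no verdict.
The state is a dict: "clock": time; "q": joint angles; "dq": joint speeds; "joint_torque": joint torques, N m; "tool_pos": TCP position; "tool_rot": TCP orientation; "contact_force": force on the tool from outside, world axes, zero at the start; "moment": the same for the moment, N m; "finger_gap": opening from 0.0 (shut) to 1.0 (fully open).
Only numpy, scipy, OpenCV 4.12 (cv2) and the standard library are available. Lean on these libraries where they do the work, as an engineer would, in place of code of your own. Each camera call takes 0.05 s, during which the arm holds its last target. There are 200 camera calls.

## Task

The menu stand on the coffee counter has fallen on its back. Tip it upright again on the spot where it fell, then slide the flat wooden change tray along the table until one of its long edges lies flush against the front edge of the stand's foot, centred on it. Do not pick the tray up, and leave the crockery and bottles alone.

Things in the scene. Friction and masses are not known exactly. Their poses are not given: they have to be found in the camera images.
- stand: Wooden menu stand: a flat foot 90 mm deep, 110 wide, 16 thick and a board 110 wide, 8 thick rising from it to 196 mm; a cream card on the board's front; 0.5 kg, mostly in the foot; loose. Origin: foot's underside, below the board's mid-plane; the foot reaches 65 mm to the front, 25 mm to the back. Axes: z up along the board, -x to the front, y across
- stand_heel (a point): middle of the foot's back lower edge, axes as the stand. At the start the stand lies on its back: the board almost flat, its front face up, 29 mm above the table near the foot, and the foot nearly upright on its back edge, leaning 7 degrees over the board. Pushing high on the foot from the board's side (about 3 N) tips it up
- stand_toe (a point): middle of the foot's front lower edge, 90 mm in front of the heel; about 90 mm above the table at the start, on the table once the stand is upright. Axes as the stand
- tray_center (a point): centre of the flat change tray: dark wooden slab 140 mm long (its y), 100 wide (its x), cork top 10 mm above the table. Underneath, in the middle, a round felt pad 70 across, 2 mm thick, on which it slides and turns easily (friction 0.3; cork 0.9) and rocks slightly; 0.16 kg; the same after half a turn. This point is 5 mm above the table
- mug: Bystander, loose, to be left alone: white mug 80 mm across, 90 mm high, handle on its side. Origin at the centre of its underside
- soda: Bystander, loose, to be left alone: green bottle 68 mm across, 230 mm high. Origin at the centre of its underside
- sugar: Bystander, loose, to be left alone: clear tapered sugar pourer 64 mm across, 165 mm high. Origin at the centre of its underside
- cake: Bystander, loose, to be left alone: white plate 130 mm across with a slab of chocolate cake, 50 mm high. Origin at the centre of its underside
- cups: Bystander, loose, to be left alone: stack of three black cups on white saucers, 120 mm across, 144 mm high. Origin at the centre of its underside
- saucers: Bystander, loose, to be left alone: stack of four white saucers, 120 mm across, 36 mm high. Origin at the centre of its underside
- jam: Bystander, loose, to be left alone: amber glass jar 70 mm across, 90 mm high. Origin at the centre of its underside
Not all that is in view belongs to the job. Leave any blue or orange look-alike of the stand alone. Of the things that look like the part that bears tray_center, the larger one is meant.

How it is judged (in metres and radians):
On the way, in this order (a step that is already met when the one before it is completed fails the run):
1. the stand is upright on its foot where it fell, and let go (angle between stand's own z axis and vertical below 0.08 rad and contact force between the fingers and stand below 0.1 N and angular speed of stand below 0.2 rad/s and distance of stand_heel from where it was at the start of the episode below 0.05 m), for 0.2 s.
2. the tray lies flush against and centred on the front edge of the standing stand's foot (angle between stand's own z axis and vertical below 0.08 rad and x of tray_center in the frame of stand between -0.13 and -0.105 m and y of tray_center in the frame of stand between -0.02 and 0.02 m and angle between the x axis of tray_center and the x axis of stand, either way round below 0.17 rad and height (world z) of tray_center below 0.01 m), for 0.2 s.
At the end, for the whole second after the job is handed in: Stand upright (0.08 rad), heel within 50 mm of its start, at rest, released; tray flat on the table before it, long edge to the foot: centre 105 to 130 mm in front of the board (touching at 115), within 20 mm of the stand's middle line, square within 0.17 rad (all of step 2 and contact force between the fingers and stand below 0.1 N and angular speed of stand below 0.2 rad/s and distance of stand_heel from where it was at the start of the episode below 0.05 m and linear speed of stand below 0.02 m/s).
It fails at once if the tray is lifted off the table (height (world z) of tray_center above 0.035 m).
It fails at once if crockery or a bottle is shifted by more than 30 mm or knocked over (distance of any of mug, soda, sugar, cake, cups, saucers, jam from where it was at the start of the episode above 0.03 m or angle between any of mug, soda, sugar, cake, cups, saucers, jam's own z axis and vertical above 0.4 rad).
It also fails if it takes over 67 s, if anything falls off the work surface, if the arm or the gripper's body presses on something with over 40 N, if the wrist force passes 120 N, or if a joint passes its speed limit or range.

## Working session

There is one attempt and no reset: what is moved stays moved. The work goes in short steps, Python scripts to look and compute and a tool call to move; the robot and the scene stay as the last step left them, time stands still between calls to the robot, and variables do not carry over. Pictures are saved under pics/ and viewed, about 8 in all and at most 12, crops included, and the job is handed in when it is done.

Besides the shell and the picture viewer there is one more tool, called after "Request:" by a JSON object that holds its "name" and its "arguments". servo_tool: Moves the arm, as the interface text tells. Its arguments: {"type":"object","properties":{"plan":{"type":"string"},"force":{"type":"number"}},"required":["plan"]}

```bash
mkdir -p pics; ls
cat > h.py <<'E'
import numpy as np, cv2
from rig import ctrl
def cam(n):
    c=ctrl.camera(n); c['R']=np.array(c['R']); c['t']=np.array(c['t'])
    z=c['z_map']; h,w=z.shape; f=h/2/np.tan(np.radians(c['vfov'])/2)
    u,v=np.meshgrid(np.arange(w),np.arange(h))
    P=np.stack([(u-c['cx'])/f*z,(v-c['cy'])/f*z,z],-1)
    c['W']=(P-c['t'])@c['R']; c['f']=f; c['W'][z==0]=np.nan
    return c
def px(c,X):
    p=c['R']@np.array(X,float)+c['t']; return c['f']*p[:2]/p[2]+[c['cx'],c['cy']]
E
python3 - <<'E'
from h import *
s=ctrl.observe(); print({k:np.round(v,3) for k,v in s.items()})
ims=[]
for n in('scene','top'):
    c=cam(n); np.savez(n+'0.npz',**{k:v for k,v in c.items()}); cv2.imwrite(f'pics/{n}0.png',cv2.resize(c['pixels'],(800,600),interpolation=cv2.INTER_CUBIC))
    print(n,c['vfov'],c['R'].round(2).tolist(),c['t'].round(0), (c['z_map']==0).mean(), px(c,[500,0,0]),px(c,[500,300,0]))
E
```

```text
pics
{'clock': np.float64(0.0), 'q': array([ 1.026,  0.207,  1.543, -0.   ,  1.394, -0.151]), 'dq': array([0.   , 0.001, 0.   , 0.001, 0.001, 0.   ]), 'joint_torque': array([ 2.0000e-03, -3.7089e+01, -2.8141e+01,  7.0000e-02,  3.6000e-02,
       -0.0000e+00]), 'tool_pos': array([220.236, 530.294, 204.32 ]), 'tool_rot': array([-0.   ,  0.196,  0.981, -0.001]), 'contact_force': array([-0.059,  0.333,  0.104]), 'moment': array([-0.032,  0.061, -0.033]), 'finger_gap': np.float64(1.002)}
scene 52.5530445595637 [[-0.62, 0.79, 0.0], [0.56, 0.44, -0.7], [-0.55, -0.43, -0.72]] [ 198. -222. 1681.] 0.004216512044270833 [222.88354894 212.03500823] [291.72959396 254.2056903 ]
top 52.08748697991102 [[-0.03, -1.0, -0.01], [-0.99, 0.03, -0.13], [0.13, 0.01, -0.99]] [ 125.  466. 1240.] 0.003977457682291667 [286.91631955 181.52025718] [196.77370628 184.18092727]
```

View pics/top0.png

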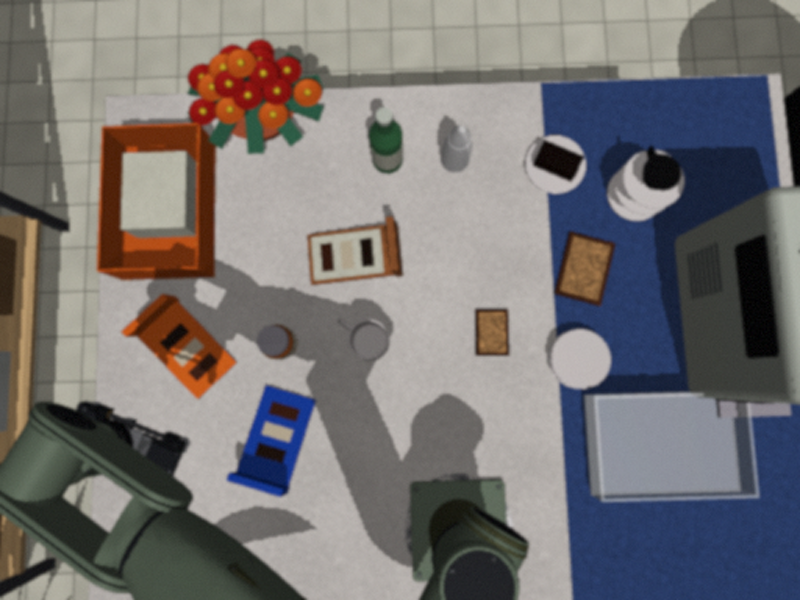

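View pics/scene0.png

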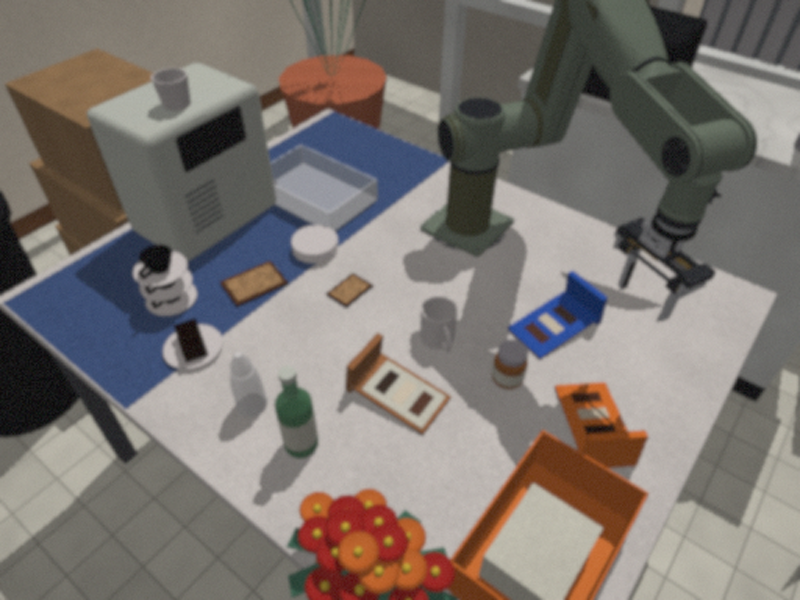

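Top view: the fallen wooden stand with the cream card is at (352,250), foot at (395,247). Its blue (272,440) and orange (180,345) look-alikes are to be left alone. There are two corked slabs: a larger one at (585,268) and a smaller one at (492,332). The larger one fits tray_center. Next I measure both and confirm in a crop.

Run:
```python
from h import *
c=dict(np.load('top0.npz')); W=c['W']; im=c['pixels']; s=512/800
hsv=cv2.cvtColor(im,cv2.COLOR_BGR2HSV)
tab=W[int(400*s),int(350*s)]; print('tab',tab, W[int(270*s),int(650*s)])
def box(P):
    r=cv2.minAreaRect(P.astype(np.float32)); return np.round(cv2.boxPoints(r)).tolist(),np.round(r[0]),np.round(r[1])
for nm,(x0,y0,x1,y1) in {'big':(545,225,625,312),'small':(465,300,520,365)}.items():
    sl=np.s_[int(y0*s):int(y1*s),int(x0*s):int(x1*s)]
    m=(hsv[sl][...,0]<25)&(hsv[sl][...,1]>70)
    n,l,st,_=cv2.connectedComponentsWithStats(m.astype(np.uint8)); k=1+st[1:,4].argmax()
    yy,xx=np.nonzero(l==k); yy+=int(y0*s); xx+=int(x0*s)
    # cast rays on plane z=10
    d=np.stack([(xx-c['cx'])/c['f'],(yy-c['cy'])/c['f'],np.ones(len(xx))],-1)@c['R']; o=-c['R'].T@c['t']
    P=o+d*((10-o[2])/d[:,2])[:,None]
    print(nm,len(xx),box(P[:,:2]),'depth z',np.nanmedian(W[yy,xx,2]))
sl=np.s_[int(200*s):int(295*s),int(300*s):int(412*s)]
P=W[sl].reshape(-1,3); P=P[~np.isnan(P[:,0])]; hz=P[P[:,2]>12]
print('stand all',box(hz[:,:2])); 
hi=P[P[:,2]>60]; print('foot',box(hi[:,:2]),hi[:,2].max()); bd=P[(P[:,2]>12)&(P[:,2]<45)]; print('board',box(bd[:,:2]))
c2=dict(np.load('scene0.npz')); W2=c2['W']
sl=np.s_[int(330*s):int(440*s),int(335*s):int(455*s)]
P=W2[sl].reshape(-1,3); P=P[~np.isnan(P[:,0])]; P=P[P[:,2]>60]; P=P[(P[:,1]<150)]
print('foot scene',box(P[:,:2]),P[:,2].max(),P.mean(0))
# bystanders/all obstacles: height blobs
H=np.nan_to_num(W[...,2]); m=((H>20)).astype(np.uint8); n,l,st,ce=cv2.connectedComponentsWithStats(m)
for i in range(1,n):
    if st[i,4]>80:
        Q=W[l==i]; print(np.round(ce[i]/s),np.round(np.nanpercentile(Q,[2,98],axis=0)).tolist())
a=im[int(190*s):int(380*s),int(290*s):int(640*s)]; cv2.imwrite('pics/crop.png',cv2.resize(a,None,fx=3.5,fy=3.5,interpolation=cv2.INTER_CUBIC))
```

```text
tab [261.50605619 213.66108971  -1.40250817] [ 518.70787385 -427.49275232    2.57723104]
big 1168 ([[446.0, -313.0], [574.0, -352.0], [602.0, -261.0], [473.0, -222.0]], array([ 524., -287.]), array([ 95., 135.])) depth z 10.609301242467325
small 577 ([[348.0, -114.0], [440.0, -118.0], [443.0, -56.0], [351.0, -52.0]], array([396., -85.]), array([62., 92.])) depth z 7.546031451302785
stand all ([[505.0, 292.0], [518.0, 96.0], [629.0, 104.0], [616.0, 299.0]], array([567., 198.]), array([111., 196.]))
foot ([[517.0, 122.0], [518.0, 102.0], [627.0, 109.0], [626.0, 129.0]], array([572., 115.]), array([109.,  19.])) 97.29465203107496
board ([[505.0, 292.0], [518.0, 96.0], [629.0, 104.0], [616.0, 299.0]], array([567., 198.]), array([111., 196.]))
foot scene ([[519.0, 124.0], [520.0, 105.0], [632.0, 111.0], [631.0, 129.0]], array([576., 117.]), array([112.,  18.])) 94.27695377431732 [581.59448505 120.47788738  82.6733191 ]
[196. 153.] [[529.0, 277.0, 26.0], [951.0, 696.0, 173.0]]
[386. 141.] [[744.0, 91.0, 29.0], [793.0, 154.0, 232.0]]
[457. 148.] [[744.0, -48.0, 25.0], [785.0, 5.0, 166.0]]
[558. 160.] [[715.0, -280.0, 23.0], [784.0, -193.0, 55.0]]
[649. 182.] [[627.0, -458.0, 53.0], [735.0, -351.0, 147.0]]
[734. 327.] [[64.0, -570.0, 27.0], [574.0, -271.0, 361.0]]
[376. 250.] [[518.0, 103.0, 20.0], [623.0, 210.0, 93.0]]
[164. 327.] [[361.0, 528.0, 20.0], [477.0, 645.0, 93.0]]
[363. 335.] [[343.0, 130.0, 25.0], [422.0, 224.0, 94.0]]
[276. 341.] [[352.0, 323.0, 28.0], [413.0, 384.0, 95.0]]
[580. 359.] [[280.0, -312.0, 29.0], [388.0, -204.0, 41.0]]
[125. 510.] [[97.0, 239.0, 326.0], [274.0, 560.0, 675.0]]
[266. 464.] [[95.0, 324.0, 20.0], [201.0, 437.0, 93.0]]
[473. 555.] [[-18.0, -70.0, 51.0], [88.0, 68.0, 353.0]]
```

View pics/crop.png

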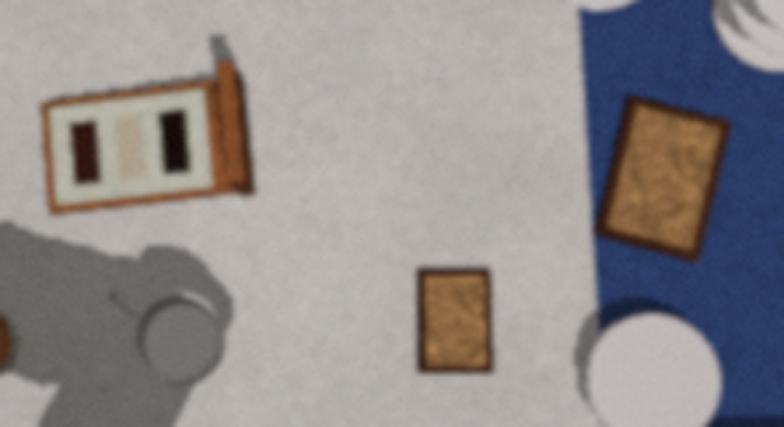

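The crop confirms it. The slab on the blue mat, (665,178) in the crop, measures about 135x95 mm against 92x62 for the other, so it is the tray. The stand's heel is near (573,100), and its front will face (0.066,-0.998). The tray target is about (582,-40). I start by moving over the board with the fingers shut.

Request:
{"name": "servo_tool", "arguments": {"plan": "0 0.03 -0.031 0 0 0 -0.093; 0 0.03 -0.031 0 0 0 -0.093; 0 0.03 -0.031 0 0 0 -0.093; 0 0.03 -0.031 0 0 0 -0.093; 0 0.03 -0.031 0 0 0 -0.093; 0 0.03 -0.031 0 0 0 -0.093; 0 0.03 -0.031 0 0 0 -0.093; 0 0.03 -0.031 0 0 0 -0.093; 0 0.03 -0.031 0 0 0 -0.093; 0 0.03 -0.031 0 0 0 -0.093; 0 0.03 -0.031 0 0 0 -0.093; 0 0.03 -0.031 0 0 0 -0.093", "force": 20}}

```text
clock: 1.1
tool_pos: [560.6, 166.4, 198.7]
tool_rot: [-0.005, 0.698, 0.716, -0.002]
contact_force: [0.0, 1.0, 0.3]
finger_gap: 0.184
```

Request:
{"name": "servo_tool", "arguments": {"plan": "0 0.008 0 -0.03 0 0 0.03; 0 0 0 -0.03 0 0 0; 0 0 0 -0.03 0 0 0; 0 0 0 -0.03 0 0 0; 0 0 0 0 0 0 0; 0 0 0 0 0 0 0"}}

```text
clock: 1.6
tool_pos: [576.5, 155.3, 74.8]
tool_rot: [-0.002, 0.694, 0.72, -0.001]
contact_force: [0.3, 0.1, -0.0]
finger_gap: 0.007
```

Request:
{"name": "servo_tool", "arguments": {"plan": "0 -0.004 -0.008 0 0 0 0; 0 0 -0.008 0 0 0 0; 0 0 -0.008 0 0 0 0; 0 0 -0.005 0 0 0 0; 0 0 -0.005 0 0 0 0; 0 0 -0.005 0 0 0 0"}}

```text
clock: 2.1
tool_pos: [575.3, 115.1, 82.1]
tool_rot: [0.0, 0.693, 0.721, 0.003]
contact_force: [-0.3, 1.1, -0.4]
finger_gap: 0.005
```

Request:
{"name": "servo_tool", "arguments": {"plan": "0 0 -0.004 -0.006 0 0 0; 0 0 -0.005 -0.002 0 0 0; 0 0 -0.005 0 0 0 0; 0 0 -0.005 0 0 0 0"}}

```text
clock: 2.43
tool_pos: [577.4, 94.0, 76.1]
tool_rot: [0.002, 0.693, 0.721, 0.005]
contact_force: [0.1, 0.3, 0.3]
finger_gap: 0.004
```

Run:
```python
from h import *
c=cam('scene'); print(ctrl.observe()['tool_pos'],ctrl.observe()['contact_force'])
cv2.imwrite('pics/s1.png',cv2.resize(c['pixels'][170:300,180:330],None,fx=4,fy=4,interpolation=cv2.INTER_CUBIC))
```

```text
[577.43323573  92.925177    76.02153451] [-0.36968969 -0.30741283 -0.63068951]
```

View pics/s1.png

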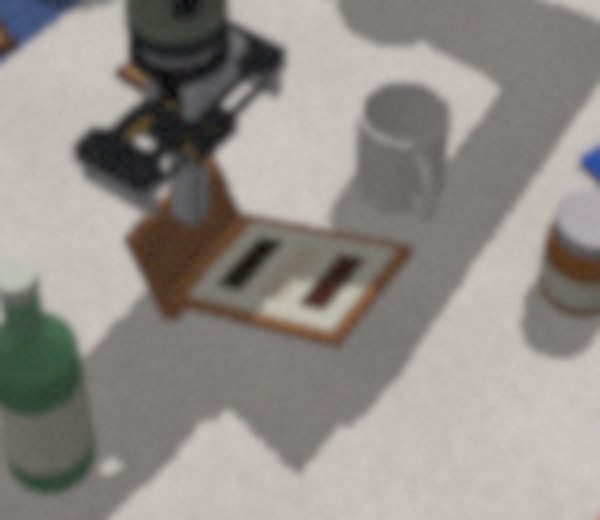

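The crop shows the finger (190,200) behind the foot, which is tipping forward, and the board rising (300,280). I keep pushing along the arc.

Request:
{"name": "servo_tool", "arguments": {"plan": "0 0 -0.007 -0.001 0 0 0; 0 0 -0.007 -0.002 0 0 0; 0 0 -0.007 -0.003 0 0 0; 0 0 -0.007 -0.004 0 0 0; 0 0 0 0 0 0 0"}}

```text
clock: 2.9
tool_pos: [577.6, 60.4, 64.8]
tool_rot: [0.003, 0.693, 0.721, 0.004]
contact_force: [-0.4, -1.2, 0.4]
finger_gap: 0.005
```

```bash
cat > st.py <<'E'
from h import *
s=ctrl.observe(); c=cam('scene'); W=c['W']; h=cv2.cvtColor(c['pixels'],cv2.COLOR_BGR2HSV)
# cream card/wood region near the stand
m=(W[...,0]>490)&(W[...,0]<650)&(W[...,1]>-20)&(W[...,1]<310)&(W[...,2]>8)&(h[...,0]<20)&(h[...,1]>90)
P=W[m]; print(s['tool_pos'].round(1),s['contact_force'].round(1),s['clock'],m.sum(),np.percentile(P,[2,50,98],axis=0).round(0).tolist())
E
python3 st.py
```

```text
[577.6  60.4  64.8] [-0.4 -1.2  0.4] 2.9 1045 [[536.0, 20.0, 14.0], [595.0, 91.0, 72.0], [633.0, 107.0, 198.0]]
```

The wood now reaches z≈198, so the stand has dropped onto its foot. I back away towards -y.

Request:
{"name": "servo_tool", "arguments": {"plan": "0 0 -0.015 0 0 0 0; 0 0 -0.02 0 0 0 0; 0 0 -0.025 0 0 0 0; 0 0 -0.03 0.01 0 0 0; 0 0 -0.03 0.02 0 0 0; 0 0 -0.03 0.02 0 0 0; 0 0 0 0 0 0 0"}}

```text
clock: 3.53
tool_pos: [575.1, -91.1, 114.1]
tool_rot: [-0.0, 0.691, 0.722, 0.004]
contact_force: [0.6, -1.4, 1.3]
finger_gap: 0.003
```

```bash
python3 st.py
python3 - <<'E'
from h import *
c=cam('scene')
cv2.imwrite('pics/s2.png',cv2.resize(c['pixels'][130:300,120:330],None,fx=3,fy=3,interpolation=cv2.INTER_CUBIC))
E
```

```text
[575.1 -91.1 114.1] [ 0.6 -1.4  1.3] 3.5333 1155 [[534.0, 23.0, 12.0], [591.0, 79.0, 82.0], [633.0, 99.0, 196.0]]
```

View pics/s2.png

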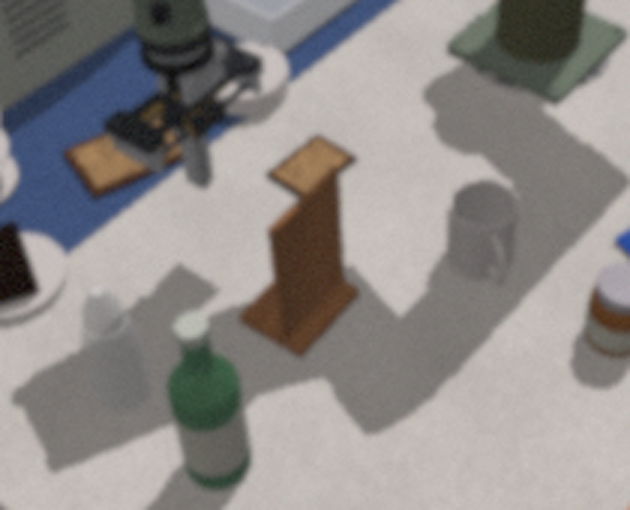

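The stand is upright on its foot at about crop (300,310), and nothing else has moved. Next I measure its pose and the clearance of the machine beside the tray.

```bash
cat > pose.py <<'E'
from h import *
def run():
    out={}
    for n in('top','scene'):
        c=cam(n); W=c['W']; h=cv2.cvtColor(c['pixels'],cv2.COLOR_BGR2HSV)
        wood=(h[...,0]<20)&(h[...,1]>80)
        for nm,lo,hi in(('foot',9,26),('board',120,215)):
            m=(W[...,0]>490)&(W[...,0]<660)&(W[...,1]>-15)&(W[...,1]<180)&(W[...,2]>lo)&(W[...,2]<hi)
            if nm=='foot': m&=wood
            m=cv2.morphologyEx(m.astype(np.uint8),cv2.MORPH_OPEN,np.ones((2,2),np.uint8))>0
            P=W[m]
            if len(P)<20: print(n,nm,len(P)); continue
            r=cv2.minAreaRect(P[:,:2].astype(np.float32)); print(n,nm,len(P),np.round(cv2.boxPoints(r)).tolist(),np.round(r[0]),np.round(r[1]),P.mean(0).round(0))
        yy,xx=np.nonzero(wood&(W[...,2]<22)&(W[...,2]>-12)&(W[...,0]>440)&(W[...,0]<680)&(W[...,1]<-5)&(W[...,1]>-370))
        if len(xx)>100:
            m=np.zeros(wood.shape,np.uint8); m[yy,xx]=1; k,l,st,_=cv2.connectedComponentsWithStats(m); yy,xx=np.nonzero(l==1+st[1:,4].argmax())
            d=np.stack([(xx-c['cx'])/c['f'],(yy-c['cy'])/c['f'],np.ones(len(xx))],-1)@c['R']; o=-c['R'].T@c['t']
            P=o+d*((10-o[2])/d[:,2])[:,None]; r=cv2.minAreaRect(P[:,:2].astype(np.float32))
            print(n,'tray',len(xx),np.round(cv2.boxPoints(r)).tolist(),np.round(r[0],1),np.round(r[1]))
    s=ctrl.observe(); print(s['tool_pos'].round(1),s['contact_force'].round(1),s['clock'])
if __name__=='__main__': run()
E
python3 pose.py
python3 - <<'E'
from h import *
for f in('top0.npz','scene0.npz'):
    W=np.load(f)['W']; m=(W[...,2]>100)&(W[...,1]<-250)&(W[...,0]<600)&(W[...,0]>250)
    print(f,np.nanpercentile(W[m],[0,1,50,99,100],axis=0).round(0).tolist())
E
```

```text
top foot 712 [[518.0, 92.0], [524.0, 4.0], [632.0, 11.0], [626.0, 100.0]] [575.  52.] [109.  89.] [nan nan nan]
top board 150 [[520.0, 75.0], [521.0, 57.0], [681.0, 65.0], [680.0, 83.0]] [601.  70.] [160.  18.] [nan nan nan]
top tray 1038 [[446.0, -313.0], [575.0, -352.0], [600.0, -268.0], [471.0, -229.0]] [ 522.9 -290.6] [ 87. 135.]
scene foot 346 [[524.0, 95.0], [530.0, 15.0], [639.0, 24.0], [632.0, 104.0]] [581.  60.] [109.  80.] [nan nan nan]
scene board 463 [[360.0, -9.0], [382.0, -51.0], [635.0, 80.0], [613.0, 122.0]] [498.  35.] [285.  48.] [nan nan nan]
scene tray 274 [[520.0, -336.0], [585.0, -349.0], [604.0, -255.0], [539.0, -242.0]] [ 561.9 -295.6] [96. 66.]
[571.1 -84.4 108.8] [0.5 0.3 0.5] 3.7333
top0.npz [[250.0, -534.0, 100.0], [255.0, -512.0, 104.0], [423.0, -477.0, 284.0], [580.0, -472.0, 362.0], [589.0, -470.0, 365.0]]
scene0.npz [[250.0, -1479.0, 100.0], [261.0, -1450.0, 104.0], [463.0, -519.0, 255.0], [594.0, -471.0, 422.0], [595.0, -466.0, 431.0]]
```

Request:
{"name": "servo_tool", "arguments": {"plan": "0.45 -0.006 -0.025 -0.004 0 0 -0.043; 0.45 -0.006 -0.025 -0.004 0 0 -0.043; 0.45 -0.006 -0.025 -0.004 0 0 -0.043; 0.45 -0.006 -0.025 -0.004 0 0 -0.043; 0.45 -0.006 -0.025 -0.004 0 0 -0.043; 0.45 -0.006 -0.025 -0.004 0 0 -0.043; 0.45 -0.006 -0.025 -0.004 0 0 -0.043; 0.45 -0.006 -0.025 -0.004 0 0 -0.043; 0.45 0 0 0 0 0 0; 0.45 0 0 0 0 0 0; 0.45 0 0 0 0 0 0; 0.45 0 0 0 0 0 0"}}

```text
clock: 4.73
tool_pos: [515.7, -263.8, 60.1]
tool_rot: [-0.02, 0.799, 0.6, 0.003]
contact_force: [-0.0, 0.9, 0.0]
finger_gap: 0.45
```

Request:
{"name": "servo_tool", "arguments": {"plan": "0.45 0.004 -0.012 -0.012 -0.018 -0.01 -0.005; 0.45 0.004 -0.012 -0.012 -0.018 -0.01 -0.005; 0.45 0 0 -0.01 0 0 0; 0.45 0 0 0 0 0 0; 0.45 0 0 0 0 0 0"}}

```text
clock: 5.15
tool_pos: [526.5, -280.1, 25.3]
tool_rot: [-0.0, 0.799, 0.601, 0.001]
contact_force: [-0.2, -0.4, 0.5]
finger_gap: 0.452
```

Request:
{"name": "servo_tool", "arguments": {"plan": "0.45 -0.003 -0.008 -0.004 0 0 -0.01; 0.45 0 0 -0.004 0 0 0; 0.45 0 0 0 0 0 0; 0.45 0 0 0 0 0 0"}}

```text
clock: 5.48
tool_pos: [524.0, -287.0, 17.8]
tool_rot: [-0.0, 0.802, 0.598, 0.001]
contact_force: [0.2, -0.1, 0.7]
finger_gap: 0.45
```

Request:
{"name": "servo_tool", "arguments": {"plan": "0.45 0 0 -0.004 0 0 0; 0.45 0 0 -0.003 0 0 0; 0.45 0 0 0 0 0 0"}}

```text
clock: 5.73
tool_pos: [524.4, -287.5, 11.1]
tool_rot: [0.001, 0.802, 0.597, 0.001]
contact_force: [1.0, 0.0, 0.5]
finger_gap: 0.451
```

Request:
{"name": "servo_tool", "arguments": {"plan": "0.45 0 0 -0.002 0 0 0; 0.45 0 0 -0.002 0 0 0"}}

```text
clock: 5.9
tool_pos: [524.7, -287.8, 10.2]
tool_rot: [0.0, 0.802, 0.597, 0.001]
contact_force: [-6.7, 4.0, 18.1]
finger_gap: 0.453
```

Request:
{"name": "servo_tool", "arguments": {"plan": "0.45 0.001 0.006 -0.0015 0 0 0.01; 0.45 0.002 0.008 -0.0015 0 0 0.012; 0.45 0.002 0.008 -0.0015 0 0 0.012; 0.45 0.002 0.008 -0.0015 0 0 0.012; 0.45 0.002 0.008 -0.0015 0 0 0.012; 0.45 0.002 0.008 -0.0015 0 0 0.012; 0.45 0.002 0.008 -0.0015 0 0 0.012; 0.45 0.002 0.008 -0.0015 0 0 0.012"}}

```text
clock: 6.57
tool_pos: [549.0, -237.3, 10.8]
tool_rot: [0.016, 0.77, 0.637, 0.0]
contact_force: [-0.0, -3.2, 6.8]
finger_gap: 0.45
```

```bash
python3 pose.py | grep -v board
```

```text
top foot 710 [[518.0, 92.0], [524.0, 4.0], [631.0, 11.0], [625.0, 99.0]] [575.  52.] [107.  88.] [nan nan nan]
top tray 110 [[503.0, -191.0], [589.0, -235.0], [598.0, -218.0], [511.0, -175.0]] [ 550.1 -204.8] [19. 97.]
scene foot 349 [[527.0, 99.0], [532.0, 15.0], [638.0, 21.0], [633.0, 104.0]] [583.  60.] [106.  84.] [598.  74.  16.]
scene tray 459 [[463.0, -249.0], [569.0, -327.0], [625.0, -252.0], [519.0, -174.0]] [ 544.  -250.7] [ 93. 132.]
[ 549.5 -235.9   10.8] [-0.   1.   6.9] 6.6667
```

Run:
```python
from h import *
a=cam('scene')['pixels'][120:260,90:290]; b=cam('top')['pixels'][70:250,230:450]
b=cv2.resize(b,None,fx=1.8,fy=1.8); a=cv2.resize(a,(b.shape[1],int(140*b.shape[1]/200)),interpolation=cv2.INTER_CUBIC)
cv2.imwrite('pics/s3.png',np.vstack([a,b]))
```

```text
(no output)
```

View pics/s3.png

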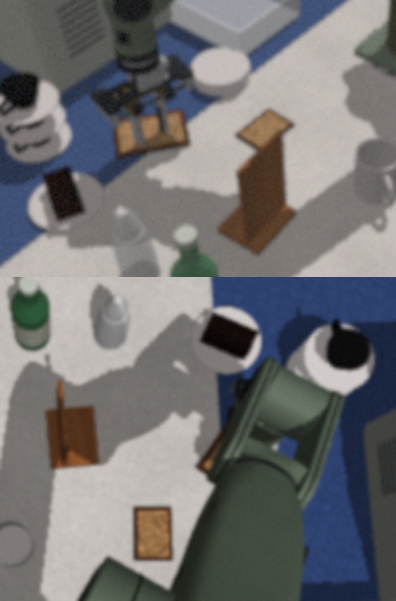

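The press-drag let the tray turn the wrong way, to about -36° in the scene view at (152,132), because one finger carried the load. I will push the rear long edge with two spread fingers instead, which aligns itself. Lift and go behind it.

Request:
{"name": "servo_tool", "arguments": {"plan": "0.45 0 0 0.02 0 0 0; 0.9 0 0 0.02 0.025 0.02 0; 0.9 -0.007 -0.01 0.005 0 0 -0.055; 0.9 -0.007 -0.01 0 0 0 -0.055; 0.9 -0.007 -0.01 0 0 0 -0.055; 0.9 -0.007 -0.01 0 0 0 -0.055; 0.9 -0.007 -0.01 0 0 0 -0.055; 0.9 -0.007 -0.01 0 0 0 -0.055; 0.9 -0.007 -0.01 0 0 0 -0.055; 0.9 0 0 0 0 0 -0.055; 0.9 0 0 0 0 0 0; 0.9 0 0 0 0 0 0"}}

```text
clock: 7.77
tool_pos: [498.9, -298.2, 52.8]
tool_rot: [-0.005, 0.894, 0.448, 0.004]
contact_force: [0.0, 0.6, 0.8]
finger_gap: 0.9
```

```bash
cat > tool.py <<'E'
from h import *
from scipy.spatial.transform import Rotation as R
s=ctrl.observe(); q=s['tool_rot']; M=R.from_quat(q[[1,2,3,0]]).as_matrix(); z=M[:,2]
print('yaw',np.degrees(np.arctan2(M[1,1],M[0,1])).round(1),'tiltfix',np.cross(z,[0,0,-1]).round(3))
E
python3 pose.py | grep -v board; python3 tool.py
```

```text
top foot 705 [[518.0, 91.0], [524.0, 4.0], [630.0, 12.0], [623.0, 99.0]] [574.  51.] [106.  88.] [nan nan nan]
top tray 1147 [[456.0, -249.0], [563.0, -330.0], [622.0, -252.0], [515.0, -172.0]] [ 539.1 -250.9] [ 97. 134.]
scene foot 345 [[524.0, 98.0], [529.0, 14.0], [638.0, 20.0], [633.0, 105.0]] [581.  59.] [110.  84.] [nan nan nan]
scene tray 581 [[464.0, -247.0], [568.0, -326.0], [625.0, -252.0], [520.0, -173.0]] [ 544.1 -249.5] [ 93. 131.]
[ 499.1 -297.9   52.8] [0.2 0.6 0.3] 7.8667
yaw -36.7 tiltfix [-0.012  0.003  0.   ]
```

Request:
{"name": "servo_tool", "arguments": {"plan": "0.9 0.002 -0.006 -0.016 -0.012 0.003 0; 0.9 0 0 -0.016 0 0 0; 0.9 0 0 -0.006 0 0 0; 0.9 0 0 0 0 0 0; 0.9 0 0 0 0 0 0"}}

```text
clock: 8.28
tool_pos: [503.3, -302.5, 14.5]
tool_rot: [0.001, 0.892, 0.452, 0.001]
contact_force: [-0.1, 0.9, 0.4]
finger_gap: 0.899
```

Request:
{"name": "servo_tool", "arguments": {"plan": "0.9 0 0 -0.006 0 0 0; 0.9 0 0 -0.003 0 0 0; 0.9 0.003 0.004 0 0 0 0; 0.9 0.004 0.006 0 0 0 0; 0.9 0.004 0.006 0 0 0 0; 0.9 0.004 0.006 0 0 0 0; 0.9 0.004 0.006 0 0 0 0"}}

```text
clock: 8.87
tool_pos: [524.9, -273.9, 7.2]
tool_rot: [0.003, 0.892, 0.451, 0.002]
contact_force: [-0.5, 0.2, -1.1]
finger_gap: 0.902
```

```bash
python3 pose.py | grep -v board; python3 tool.py
```

```text
top foot 715 [[518.0, 92.0], [525.0, 4.0], [632.0, 11.0], [626.0, 100.0]] [575.  52.] [108.  89.] [nan nan nan]
top tray 1086 [[476.0, -221.0], [584.0, -301.0], [640.0, -225.0], [532.0, -145.0]] [ 558. -223.] [ 94. 134.]
scene foot 355 [[522.0, 99.0], [527.0, 14.0], [639.0, 20.0], [634.0, 105.0]] [580.  60.] [112.  85.] [597.  74.  16.]
scene tray 602 [[483.0, -220.0], [587.0, -298.0], [643.0, -224.0], [539.0, -145.0]] [ 563.4 -221.6] [ 93. 130.]
[ 525.3 -273.2    7.2] [ 0.1  0.8 -0.4] 8.9667
yaw -36.2 tiltfix [0.004 0.006 0.   ]
```

Request:
{"name": "servo_tool", "arguments": {"plan": "0.9 0.0045 0.006 -0.002 0 0 0; 0.9 0.0045 0.006 0 0 0 0; 0.9 0.0045 0.006 0 0 0 0; 0.9 0.0045 0.006 0 0 0 0; 0.9 0.0044 0.0061 0 0 0 0.035; 0.9 0.0042 0.0062 0 0 0 0.035; 0.9 0.004 0.0064 0 0 0 0.035; 0.9 0.0038 0.0065 0 0 0 0.035; 0.9 0.0035 0.0066 0 0 0 0.035; 0.9 0.0033 0.0067 0 0 0 0.035"}}

```text
clock: 9.8
tool_pos: [571.2, -205.4, 5.7]
tool_rot: [0.004, 0.834, 0.552, 0.002]
contact_force: [-0.2, -0.5, 0.6]
finger_gap: 0.9
```

```bash
python3 pose.py | grep -v board; python3 tool.py
```

```text
top foot 708 [[519.0, 86.0], [532.0, 1.0], [636.0, 18.0], [622.0, 102.0]] [577.  52.] [104.  85.] [nan nan nan]
top tray 1008 [[515.0, -158.0], [637.0, -210.0], [671.0, -131.0], [548.0, -79.0]] [ 592.9 -144.6] [ 86. 133.]
scene foot 350 [[525.0, 99.0], [530.0, 15.0], [639.0, 21.0], [634.0, 105.0]] [582.  60.] [109.  84.] [598.  74.  16.]
scene tray 674 [[517.0, -166.0], [638.0, -215.0], [674.0, -127.0], [553.0, -78.0]] [ 595.5 -146.5] [ 95. 131.]
[ 571.3 -204.6    5.6] [0.5 0.4 0.7] 9.9
yaw -23.1 tiltfix [0.003 0.008 0.   ]
```

Request:
{"name": "servo_tool", "arguments": {"plan": "0.9 0.003 0.0069 0 0 0 0.036; 0.9 0.0026 0.007 0 0 0 0.036; 0.9 0.0023 0.0071 0 0 0 0.036; 0.9 0.002 0.0072 0 0 0 0.036; 0.9 0.0018 0.0073 0 0 0 0.036; 0.9 0.0016 0.0073 0 0 0 0.036; 0.9 0.0013 0.0074 0 0 0 0.036; 0.9 0.001 0.0074 0 0 0 0.036"}}

```text
clock: 10.57
tool_pos: [588.4, -144.0, 5.6]
tool_rot: [0.004, 0.738, 0.675, 0.003]
contact_force: [-0.4, -0.8, 0.8]
finger_gap: 0.901
```

```bash
python3 pose.py | grep -v board; python3 tool.py
```

```text
top foot 708 [[517.0, 91.0], [525.0, 3.0], [630.0, 12.0], [623.0, 100.0]] [574.  51.] [106.  88.] [nan nan nan]
top tray 869 [[520.0, -116.0], [654.0, -130.0], [663.0, -44.0], [529.0, -30.0]] [591.3 -79.9] [ 86. 134.]
scene foot 349 [[526.0, 84.0], [545.0, 9.0], [649.0, 35.0], [630.0, 111.0]] [588.  60.] [107.  78.] [nan nan nan]
scene tray 726 [[524.0, -125.0], [657.0, -134.0], [663.0, -38.0], [531.0, -29.0]] [593.7 -81.7] [ 96. 133.]
[ 588.2 -143.1    5.4] [-0.4  0.6  0.1] 10.6667
yaw -5.2 tiltfix [0.001 0.009 0.   ]
```

Request:
{"name": "servo_tool", "arguments": {"plan": "0.9 0.0003 0.006 0 0 0.002 0.03; 0.9 0.0003 0.006 0 0 0.002 0.03; 0.9 0 0.006 0 0 0.002 0.03; 0.9 0 0.005 0 0 0.002 0.03; 0.9 0 0.004 0 0 0 0.02; 0.9 0 0 0 0 0 0"}}

```text
clock: 11.17
tool_pos: [589.3, -114.4, 5.8]
tool_rot: [0.001, 0.685, 0.729, -0.0]
contact_force: [0.6, -0.2, 0.8]
finger_gap: 0.899
```

```bash
python3 pose.py | grep -v board; python3 tool.py
python3 - <<'E'
from h import *
a=cam('scene')['pixels'][150:270,140:290]; b=cam('top')['pixels'][110:240,180:340]
cv2.imwrite('pics/s4.png',np.hstack([cv2.resize(a,(390,312),interpolation=cv2.INTER_CUBIC),cv2.resize(b,(384,312),interpolation=cv2.INTER_CUBIC)]))
E
```

```text
top foot 749 [[518.0, 92.0], [525.0, -20.0], [642.0, -12.0], [634.0, 100.0]] [580.  40.] [117. 112.] [nan nan nan]
top tray 790 [[514.0, -11.0], [518.0, -99.0], [652.0, -92.0], [648.0, -4.0]] [583.2 -51.6] [134.  88.]
scene foot 352 [[528.0, 86.0], [548.0, -22.0], [650.0, -4.0], [631.0, 104.0]] [589.  41.] [104. 110.] [nan nan nan]
scene tray 698 [[517.0, -12.0], [527.0, -107.0], [657.0, -94.0], [647.0, 1.0]] [586.9 -53.1] [131.  96.]
[ 589.3 -115.     5.8] [ 0.8 -0.1 -0. ] 11.2667
yaw 3.5 tiltfix [0.001 0.001 0.   ]
```

View pics/s4.png

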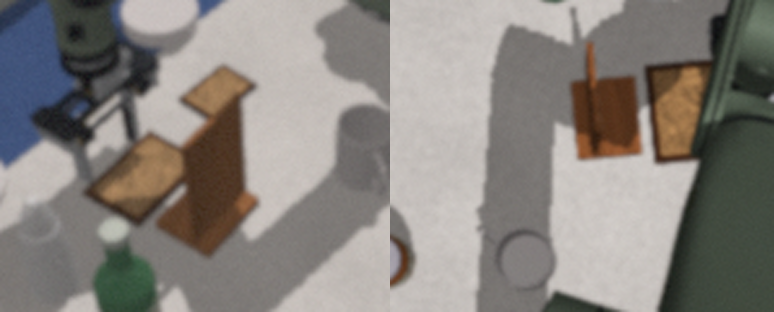

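The left panel shows the tray (140,178) just in front of the foot (205,225). The right panel shows edges at 650 and 638, parallel and centred, with a gap of about 12 mm. I close it gently.

Request:
{"name": "servo_tool", "arguments": {"plan": "0.9 -0.0002 0.003 0 0 0 0.004; 0.9 -0.0002 0.003 0 0 0 0; 0.9 -0.0001 0.002 0 0 0 0; 0.9 0 0 0 0 0 0"}}

```text
clock: 11.7
tool_pos: [588.8, -108.0, 5.8]
tool_rot: [0.001, 0.684, 0.729, -0.0]
contact_force: [-1.4, 1.3, 0.1]
finger_gap: 0.901
```

```bash
python3 pose.py | grep -v board; python3 tool.py
```

```text
top foot 798 [[512.0, -13.0], [639.0, -18.0], [644.0, 95.0], [517.0, 100.0]] [578.  41.] [113. 126.] [nan nan nan]
top tray 729 [[513.0, -5.0], [513.0, -86.0], [651.0, -86.0], [651.0, -5.0]] [582.  -45.4] [137.  81.]
scene foot 394 [[524.0, 90.0], [540.0, -20.0], [648.0, -5.0], [632.0, 105.0]] [586.  43.] [109. 111.] [nan nan nan]
scene tray 660 [[517.0, -9.0], [526.0, -101.0], [656.0, -89.0], [647.0, 3.0]] [586.6 -48.9] [131.  92.]
[ 588.7 -108.1    5.8] [ 0.3  0.  -0.3] 11.8
yaw 3.6 tiltfix [0.002 0.001 0.   ]
```

Request:
{"name": "servo_tool", "arguments": {"plan": "0.9 0 0.002 0 0 0 0; 0.9 0 0.002 0 0 0 0; 0.9 0 0 0 0 0 0"}}

```text
clock: 12.05
tool_pos: [588.8, -104.0, 5.8]
tool_rot: [0.001, 0.685, 0.729, -0.0]
contact_force: [0.1, 1.3, -0.2]
finger_gap: 0.898
```

Run:
```python
from h import *
for n in('top','scene'):
    c=cam(n); W=c['W']; h=cv2.cvtColor(c['pixels'],cv2.COLOR_BGR2HSV)
    # brightness/height profile along +y through the gap, at tray mid +-
    o=-c['R'].T@c['t']
    for x0 in(555,583,605):
        row=[]
        for y in range(-24,32,4):
            p=px(c,[x0-0.066*y,y,12]).round().astype(int); row.append((int(h[p[1],p[0],1]),int(h[p[1],p[0],2])))
        print(n,x0,row)
```

```text
top 555 [(133, 182), (132, 176), (138, 157), (134, 156), (140, 144), (144, 110), (139, 77), (38, 159), (71, 166), (125, 155), (161, 139), (174, 85), (173, 78), (174, 82)]
top 583 [(132, 154), (137, 145), (134, 143), (137, 147), (137, 149), (149, 103), (122, 75), (45, 107), (27, 150), (49, 140), (162, 88), (177, 78), (169, 80), (172, 83)]
top 605 [(136, 144), (139, 128), (135, 108), (141, 92), (139, 79), (141, 65), (152, 47), (114, 47), (53, 67), (102, 90), (154, 86), (170, 84), (171, 82), (168, 82)]
scene 555 [(110, 169), (112, 161), (113, 149), (119, 124), (124, 99), (124, 99), (134, 78), (141, 76), (135, 70), (151, 71), (155, 69), (131, 76), (143, 75), (141, 74)]
scene 583 [(110, 153), (110, 153), (117, 148), (115, 149), (117, 140), (113, 126), (113, 88), (132, 77), (137, 82), (125, 88), (142, 86), (142, 86), (157, 81), (126, 75)]
scene 605 [(110, 142), (116, 141), (115, 118), (112, 114), (112, 91), (107, 81), (139, 55), (127, 62), (131, 68), (135, 81), (129, 95), (137, 93), (139, 92), (139, 90)]
```

Request:
{"name": "servo_tool", "arguments": {"plan": "0.9 0 0.002 0 0 0 0; 0.9 0 0.002 0 0 0 0; 0.9 0 0.001 0 0 0 0; 0.9 0 0 0 0 0 0"}}

```text
clock: 12.48
tool_pos: [588.8, -99.2, 5.8]
tool_rot: [0.002, 0.685, 0.729, -0.001]
contact_force: [-0.2, -0.7, -0.0]
finger_gap: 0.899
```

```bash
cat > gap.py <<'E'
from h import *
c=cam('top'); h=cv2.cvtColor(c['pixels'],cv2.COLOR_BGR2HSV).astype(np.float32)
for x0 in(545,565,583,600,615):
    s=[]
    for y in range(-16,28,2):
        p=px(c,[x0-0.066*y,y,10]); s.append(int(cv2.getRectSubPix(h[...,1].copy(),(1,1),tuple(map(float,p)))[0,0]))
    print(x0,s)
s=ctrl.observe(); print(s['tool_pos'].round(1),s['contact_force'].round(1))
E
python3 gap.py
```

```text
545 [133, 133, 134, 134, 134, 136, 138, 143, 151, 160, 166, 170, 170, 169, 168, 169, 170, 170, 171, 173, 173, 173]
565 [137, 136, 134, 133, 133, 136, 138, 140, 147, 154, 164, 168, 170, 173, 174, 172, 174, 178, 177, 176, 175, 172]
583 [138, 135, 134, 134, 136, 137, 135, 137, 143, 150, 158, 167, 174, 174, 172, 170, 169, 168, 166, 171, 177, 174]
600 [135, 136, 134, 132, 135, 136, 136, 138, 142, 144, 149, 163, 168, 166, 171, 173, 172, 174, 177, 169, 167, 170]
615 [140, 137, 137, 135, 135, 135, 136, 142, 144, 139, 145, 156, 160, 166, 173, 173, 170, 168, 167, 170, 172, 173]
[588.8 -99.2   5.8] [ 0.2 -1.2  0.3]
```

The gap is closed. I back off, lift clear and check.

Request:
{"name": "servo_tool", "arguments": {"plan": "0.9 0 -0.01 0 0 0 0; 0.9 0 -0.02 0 0 0 0; 0.9 0 -0.03 0.01 0 0 0; 0.9 0 -0.03 0.02 0 0 0; 0.9 -0.02 -0.035 0.03 0 0 0; 0.9 -0.03 -0.035 0.03 0 0 0; 0.9 -0.03 -0.035 0.02 0 0 0; 0.9 -0.03 -0.035 0 0 0 0; 0.9 -0.02 -0.02 0 0 0 0; 0.9 0 0 0 0 0 0; 0.9 0 0 0 0 0 0"}}

```text
clock: 13.45
tool_pos: [471.5, -337.0, 104.8]
tool_rot: [0.003, 0.684, 0.73, -0.002]
contact_force: [0.4, 0.5, 0.4]
finger_gap: 0.901
```

Run:
```python
from h import *
c=cam('top'); W=c['W']; h=cv2.cvtColor(c['pixels'],cv2.COLOR_BGR2HSV); o=-c['R'].T@c['t']
def cast(xx,yy,z):
    d=np.stack([(xx-c['cx'])/c['f'],(yy-c['cy'])/c['f'],np.ones(len(xx))],-1)@c['R']; return (o+d*((z-o[2])/d[:,2])[:,None])[:,:2]
m=(h[...,0]<22)&(h[...,1]>80)&(W[...,0]>490)&(W[...,0]<680)&(W[...,1]<130)&(W[...,1]>-130)&(W[...,2]<30)
yy,xx=np.nonzero(m); P=W[m]
for nm,z,sel in(('tray',10,P[:,1]<3),('foot',16,P[:,1]>6)):
    r=cv2.minAreaRect(cast(xx[sel],yy[sel],z).astype(np.float32)); print(nm,np.round(cv2.boxPoints(r)).tolist(),np.round(r[0],1),np.round(r[1]),r[2])
b=W[(W[...,2]>185)&(W[...,2]<205)&(W[...,0]>500)&(W[...,0]<650)&(W[...,1]<140)&(W[...,1]>20)]; print('board top',np.median(b,0),len(b))
for n in('top','scene'):
    A=cam(n)['W'];B=np.load(n+'0.npz')['W']
    for k,(x,y) in dict(soda=(768,120),sugar=(765,-22),cake=(750,-237),cups=(680,-405),mug=(382,170),jam=(382,353),sau=(334,-258)).items():
        f=lambda V:np.nanmedian(V[(abs(V[...,0]-x)<75)&(abs(V[...,1]-y)<75)&(V[...,2]>25)],0).round(0)
        print(n,k,f(A)-f(B),end=' ')
    print()
a=cam('scene')['pixels'][150:270,140:290]; b=c['pixels'][110:240,180:340]
cv2.imwrite('pics/s5.png',np.hstack([cv2.resize(a,(390,312),interpolation=cv2.INTER_CUBIC),cv2.resize(b,(384,312),interpolation=cv2.INTER_CUBIC)]))
```

```text
tray [[513.0, 3.0], [518.0, -90.0], [652.0, -83.0], [647.0, 9.0]] [582.6 -40.4] [134.  93.] 2.9133660793304443
foot [[520.0, 96.0], [525.0, 1.0], [644.0, 9.0], [639.0, 103.0]] [581.9  52.1] [119.  94.] 3.4234702587127686
board top [575.18533653  74.60744165 196.05467732] 114
top soda [0. 0. 0.] top sugar [ 0. -1. -1.] top cake [-1.  0.  0.] top cups [0. 0. 0.] top mug [ 0. -1. -1.] top jam [0. 0. 0.] top sau [ 23.  32. 502.] 
scene soda [0. 1. 1.] scene sugar [0. 0. 0.] scene cake [-1.  0.  0.] scene cups [0. 0. 0.] scene mug [ 1.  1. -1.] scene jam [0. 0. 0.] scene sau [ 40.  17. 457.]
```

View pics/s5.png

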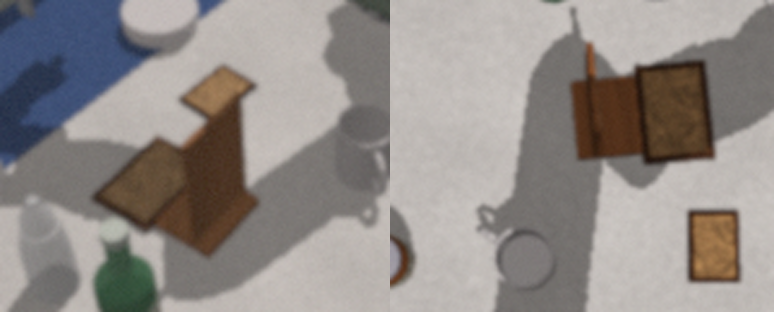

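The picture shows the tray flush and square against the foot, with their edges meeting at (637,110). The tray centre is about 115 mm in front of the board and about 0 mm off the middle line. I hand in.

```bash
python3 -c "
from rig import ctrl; print(ctrl.sign_off())"
```

```text
the job is handed in; nothing more can be done
None
```

The menu stand is upright where it fell and the change tray lies flush and centred against its foot. I handed the job in about 13.5 s into the 67 s allowed; sign-off gives no verdict.

- **Stand:** I tipped it up by pushing high on the foot with shut fingers. It measures upright, with the board top at 196 mm and the heel within about 5 mm of its start.
- **Tray:** My first try, pressing on the cork and dragging, turned the tray the wrong way because one finger carried the load. I switched to pushing its rear long edge with two spread fingers, steering it round to the stand. It was never lifted.
- **Last checks:** The tray centre is about 115 mm in front of the board, about 0 mm off the middle line and square within about 1°. No gap shows between tray and foot.
- **Crockery and bottles:** Soda, sugar, cake, cups, mug and jam moved no more than 1 mm. The saucer reading was useless because the arm was in the measuring window; in the picture they appear unmoved.
- **Disagreement:** The two cameras differed by about 3–6 mm on absolute positions, so I relied on distances within the top view.

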